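# Swap the filled tube in a locked tube block

### The job

The jeweller keeps tubes of gold filings locked in the hardwood block: fit the loose square-socket T key on the block's square spindle and turn it counter-clockwise until the steel comb is drawn right back from the tubes. Take out the filled tube, the one with the tall knobbed sealing cap, and stand it in the free hole of the small two-hole stand; put the flat-capped spare tube from the stand fully home in the place it left. Then turn the key back until the comb is fully closed over the tubes again, leaving the other two tubes in their places, and take the key off and put it down on the tray floor.

Things in the scene. Friction and masses are not known exactly. Their poses are not given: they have to be found in the camera images.
- rack: Fixed hardwood tube block, 92 mm (x) by 226 mm (y) by 66 mm high. Origin: centre of its underside; z up. Three vertical wells at x = -16 mm, y = -83, -33 and 17 mm: 28 mm bore, 58 mm deep; a seated tube has its foot at z = 8 mm, its neck level with the steel comb (top face at z = 72 mm) and only its cap above. The square spindle stands at x = -8, y = 83 mm.
- well0 (a point): Seat of a tube in the well at y = -83 mm: centre of the well's floor, where the foot of a seated tube stands; axes as rack.
- well1 (a point): The same for the middle well (y = -33 mm).
- well2 (a point): The same for the well at y = 17 mm, nearest the spindle.
- spindle (a joint): Angle of the square spindle, rad: near 0 locked (comb round the necks), 1.45 open (the stop). Grows counter-clockwise seen from above. By rack and pinion it moves the comb; it stays where it is left.
- comb (a joint): Travel of the comb, m: 0 closed, 0.0232 fully drawn back to the block's +x side; always 0.016 m per rad of the spindle. Closed, its teeth lie round the necks, over the shoulders of the tubes, and hold them down; the tubes are free from 0.020 on. A tube that is not fully home keeps it from closing.
- spindle_seat (a point): On the spindle's axis, 75 mm above the block's underside, where the foot of a fully fitted key rests; turns with the spindle. The shaft is a 16 mm square along its x and y, with 23 mm standing above this point; its last 6 mm taper to 9 mm.
- key: Loose dark steel T key, 50 mm high, 0.16 kg, upright on its socket. Origin: centre of its foot, z up. Socket 32 mm square outside, bore 17.8 mm square along its x and y, 26 mm deep, open below; above it a cross bar along y, 78 mm long, 14 mm thick (x), from z = 34 to 50 mm. Fits the spindle in four positions a quarter turn apart, with some 7 degrees of play.
- tube_full: The filled tube, in one of the block's wells: 26 mm wide plain aluminium body (52 mm high, small chamfer at the foot) tapering to a 16 mm neck from 56 to 66 mm, then a 25 mm wide grey ribbed screw cap from 66 mm to 86 mm, topped by a narrow knob (19 mm wide, top at 113 mm). 113 mm tall in all, about 0.09 kg. Origin: centre of the foot, z up the tube.
- tube_a: A flat-capped tube in the block, to be left there: 26 mm wide plain aluminium body (52 mm high, small chamfer at the foot) tapering to a 16 mm neck from 56 to 66 mm, then a 25 mm wide grey ribbed screw cap from 66 mm to 88 mm, flat on top. 88 mm tall in all, 0.09 kg. Origin: centre of the foot, z up the tube. 
- tube_b: The other flat-capped tube in the block, to be left there; the same as tube_a.
- tube_spare: The empty spare tube, standing in one hole of the stand; the same as tube_a.
- stand: Fixed pale wooden stand, 62 mm (x) by 118 mm (y) by 40 mm high, with two vertical holes at y = -28 and +28 mm: 30 mm bore, 32 mm deep. Origin: centre of its underside, z up.
- stand_hole0 (a point): Centre of the floor of the stand's hole at y = -28 mm, 8 mm above the stand's underside: a seated tube's foot stands here.
- stand_hole1 (a point): The same for the hole at y = +28 mm.
Mind the look-alikes: they are no part of the job. Leave any pink look-alike of the tube_full alone.

How it is judged:
By the outcome, as a careful person would: the job done as asked, in the order asked, and still so for the second after the job is handed in, with the robot touching nothing.
It also fails if it takes over 72 s, if anything falls off the work surface, if the arm or the gripper's body presses on something with over 40 N, if the wrist force passes 120 N, or if a joint passes its speed limit or range.

### The arm

A 6-joint arm with a two-finger parallel gripper is mounted at the origin on a cart in front of the work surface, level with it; the furniture and walls round the work are solid. World frame = base frame: x ahead of the robot, y to its left, z up, the work surface at z = 0. Lengths are in m, angles in degrees, forces in N, time in s.
With the tool pointing down it reaches from about 0.325 to 0.775 m from the base axis. Payload 5.5 kg.
Tool frame: the origin (TCP) lies at the centre of the arm's flange, where the gripper is bolted on; the fingertips stand 182 mm ahead of it and the grasp point (between the pads) lies 163 mm ahead of it; z points along the fingers, y is the line along which they close (so a half turn about z gives the same grasp; the last joint's range is limited). The gripper opens to 88 mm and grips with 3 to 60 N. Pads are 20 mm wide; open, the fingers measure 115 mm over their backs; the gripper's body (75 mm by 178 mm) begins 61 mm behind the grasp point.
Start: joints at [-76.301, 5.22, 70.514, -0, 104.267, -3.249], TCP at [0.175, -0.574, 0.405] pointing down, gripper open.
Joint ranges: [-164.24, 164.24], [-49.07, 125.15], [9.68, 141.18], [-86.29, 266.29], [3.28, 154.24], [-151.56, 151.56]. Speed limits (degrees/s): [147.25, 147.25, 172.46, 180, 180, 180].

### API

Orientations are given as [roll, pitch, yaw] about the fixed x, y, z axes, in that order (R = Rz(yaw) Ry(pitch) Rx(roll)).
In Python, from station import r gives the robot as it stands. The module is installed in compiled form; this text tells all that it offers. Calls block until the motion is done:
- r.reach(position, orientation): joint-space move of the TCP to a pose.
- r.servo_line(position, rotation=None, speed=0.15): straight line of the TCP; rotation=None keeps the orientation; speed is the mean speed in m/s.
- r.move_joints(angles): joint-space move.
- r.let_go() and r.grab(squeeze=None): open the fingers fully, or close them until they stop; squeeze is the grip in N (None keeps the last).
- r.wait(seconds).
- r.inverse_kinematics(position, orientation): joint angles nearest the present ones, or None.
- r.sense(): the state.
- r.snapshot(name): name is "scene" or "top" or "wrist"; returns a dict with "frame" (400x640x3 uint8, red, green, blue), "fx", "fy", "cx", "cy" (pixels), "R" (3x3) and "t" (3): a world point X has camera coordinates R X + t. Camera axes: x right, y down, z forward; pixel columns grow to the right and rows downward; lengths in m; the calibration is good to about 2 mm. The wrist camera is an equidistant fisheye: a pixel r from the principal point sees the ray r / f radians off the axis. A picture is of the moment at which its call begins. There is no depth.
A pose or a line that the arm cannot do raises r.IKError and nothing moves.
- r.hand_in(): hands the job in; it is judged then, once.
The state is a dict: "clock": time; "joints": joint angles; "joint_vel": joint speeds; "joint_torque": joint torques, N m; "tcp_pos": TCP position; "orientation": TCP orientation; "contact_force": force on the tool from outside, world axes, zero at the start; "torque": the same for the moment, N m; "opening": finger opening in m; "gripper_force": force on a finger pad.
Only numpy, scipy, OpenCV 4.12 (cv2) and the standard library are available. Lean on these libraries where they do the work, as an engineer would, in place of code of your own. Each camera call takes 0.05 s, during which the arm holds its last target. There are 200 camera calls.

## Working session

There is one attempt and no reset: what is moved stays moved. The work goes in short steps, each a Python script; the robot and the scene stay as the last script left them, time stands still between calls to the robot, and variables do not carry over. Pictures are saved under pics/ and viewed, at most 10 in all, crops included, and the job is handed in when it is done.

```bash
mkdir -p pics; ls; python3 - <<'E'
from station import r
import cv2,numpy as np,pickle
D={}
for n in("scene","top","wrist"):
    s=r.snapshot(n);D[n]=s
    cv2.imwrite(f"pics/{n}0.png",s["frame"][:,:,::-1])
    C=-np.array(s["R"]).T@np.array(s["t"]);print(n,s["fx"],s["cx"],s["cy"],C.round(3),np.array(s["R"])[2].round(2))
pickle.dump(D,open("d0.pkl","wb"))
a=np.vstack([cv2.resize(D[n]["frame"],(800,500)) for n in("scene",)])
print(r.sense())
E
```

```text
pics
scene 514.4092164595422 315.67694141711934 190.56213020484537 [-0.008  0.525  0.532] [ 0.6  -0.62 -0.51]
top 466.46841906964255 324.7764298360168 212.48114740152727 [ 0.391 -0.023  0.911] [ 0.12  0.01 -0.99]
wrist 309.70691628693146 321.9160808828963 202.5312702513593 [ 0.246 -0.552  0.383] [-0.26 -0.08 -0.96]
{'clock': 0.15, 'joints': array([-7.62995324e+01,  5.25472302e+00,  7.05645743e+01, -3.20610417e-04,
        1.04266470e+02, -3.24593034e+00]), 'joint_vel': array([-0.05450281, -0.02310542, -0.17065147, -0.04064895,  0.02948221,
       -0.05530236]), 'joint_torque': array([ 1.16000858e-03, -4.47045851e+01, -4.06907594e+01,  6.98595867e-02,
        2.74605292e-02, -1.29159739e-04]), 'tcp_pos': array([ 0.17492468, -0.57399512,  0.40376485]), 'orientation': array([-1.79914353e+02, -4.54596695e-03,  1.69463157e+01]), 'contact_force': array([-0.30755271,  0.8099683 ,  0.43084496]), 'torque': array([-0.04446042,  0.01167619,  0.00183903]), 'gripper_force': 0.0, 'opening': 0.08822701026133947}
```

View pics/top0.png

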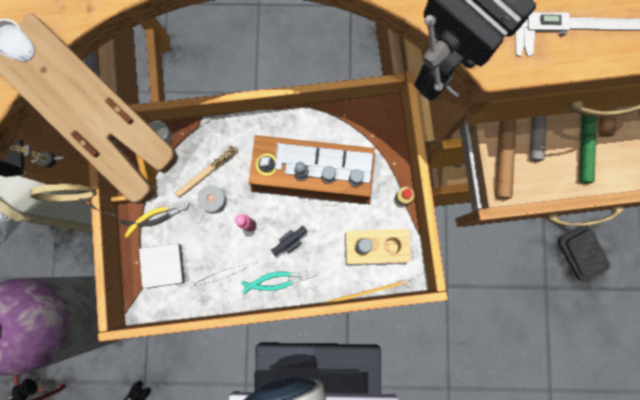

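View pics/scene0.png

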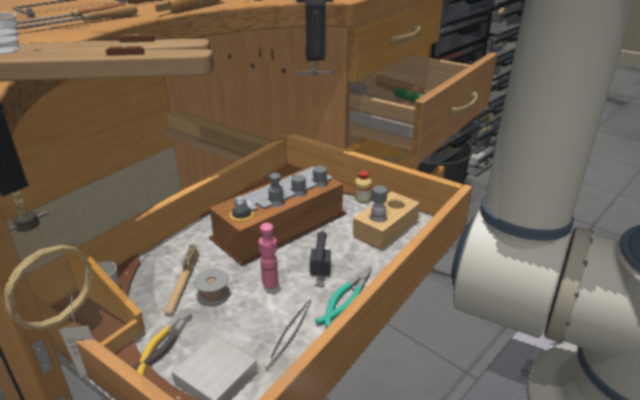

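Top view: rack around (312,168) with its spindle on the left at (265,162). Tubes are at (301,170), (329,174) and (356,177), and the tall-knobbed one is next to the spindle. The stand is at (378,247) with the spare in its left hole, the key at (290,240), and the pink decoy at (245,222). I'll enlarge both views for measuring.

```bash
python3 - <<'E'
import cv2,pickle
D=pickle.load(open("d0.pkl","rb"))
def crop(n,x0,x1,y0,y1,k,o):
    f=D[n]["frame"][y0:y1,x0:x1,::-1]; f=cv2.resize(f,None,fx=k,fy=k,interpolation=cv2.INTER_CUBIC)
    for x in range(x0,x1,10):
        cv2.line(f,((x-x0)*k,0),((x-x0)*k,12 if x%50==0 else 5),(0,0,255),1)
        if x%50==0: cv2.putText(f,str(x),((x-x0)*k,24),0,.4,(0,0,255),1)
    for y in range(y0,y1,10):
        cv2.line(f,(0,(y-y0)*k),(12 if y%50==0 else 5,(y-y0)*k),(0,0,255),1)
        if y%50==0: cv2.putText(f,str(y),(14,(y-y0)*k),0,.4,(0,0,255),1)
    cv2.imwrite(o,f)
crop("top",235,420,128,278,4,"pics/topc.png")
crop("scene",205,430,150,285,3,"pics/scenec.png")
E
```

```text
(no output)
```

View pics/topc.png

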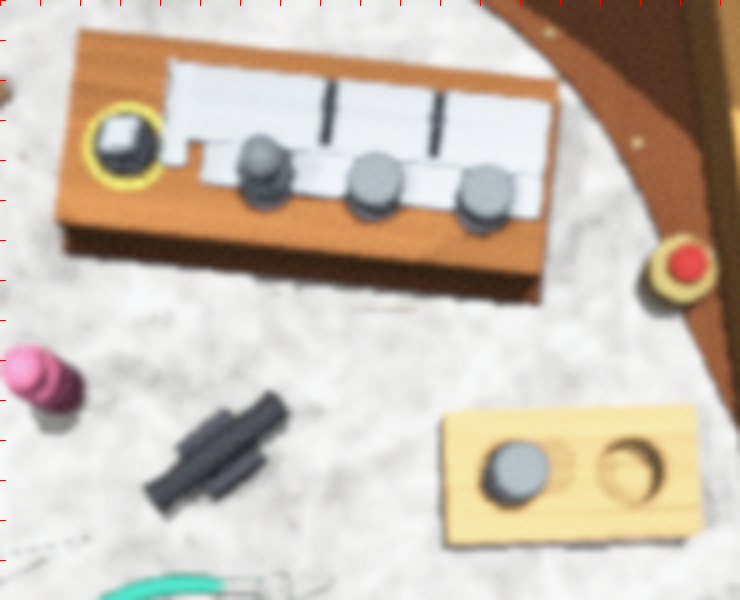

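View pics/scenec.png

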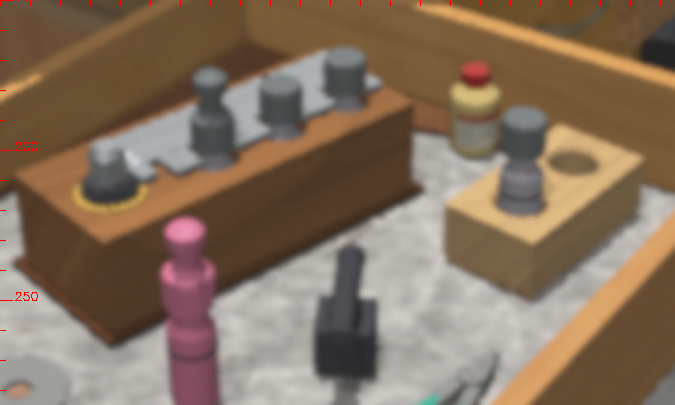

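The top crop shows the block corners at (80,30), (557,78), (540,273) and (57,220), the caps, the key bar from (160,503) to (275,403), and the stand corners. The scene crop shows the matching points. Next I'll triangulate them.

```bash
cat > h.py <<'E'
import numpy as np,pickle,cv2
def ray(s,p):
    R=np.array(s["R"]);t=np.array(s["t"]);d=R.T@np.array([(p[0]-s["cx"])/s["fx"],(p[1]-s["cy"])/s["fy"],1])
    return -R.T@t,d/np.linalg.norm(d)
def fray(s,p):
    R=np.array(s["R"]);t=np.array(s["t"]);u=np.array([(p[0]-s["cx"])/s["fx"],(p[1]-s["cy"])/s["fy"]]);a=np.linalg.norm(u)
    return -R.T@t,R.T@np.r_[u*np.sinc(a/np.pi),np.cos(a)]
def plane(c,z): C,d=c; return C+d*(z-C[2])/d[2]
def tri(*rs):
    A=sum(np.eye(3)-np.outer(d,d) for C,d in rs);b=sum((np.eye(3)-np.outer(d,d))@C for C,d in rs)
    X=np.linalg.solve(A,b);return X,max(np.linalg.norm(np.cross(X-C,d)) for C,d in rs)
def fproj(s,X):
    c=np.array(s["R"])@X+np.array(s["t"]);r=np.hypot(c[0],c[1]);a=np.arctan2(r,c[2])
    return np.array([s["cx"],s["cy"]])+a*c[:2]/r*s["fx"]
E
python3 - <<'E'
from h import *
D=pickle.load(open("d0.pkl","rb"));T,S=D["top"],D["scene"]
t=lambda x,y:ray(T,(235+x/4-.4,128+y/4-.4)); s=lambda x,y:ray(S,(205+x/3-.33,150+y/3-.33))
P=dict(rk_pp=((80,30),(17,177)),rk_mp=((57,220),(107,240)),rk_mm=((540,273),(413,100)),
st_pp=((445,415),(447,203)),st_mp=((447,545),(530,243)),st_mm=((700,530),(643,158)),st_pm=((695,405),(562,125)),
full=((262,154),(211,76)),mid=((376,172),(281,84)),third=((488,187),(344,55)),spare=((520,470),(524,116)),spin=((122,131),(107,150)),keyfar=((275,403),(350,250)))
for k,(a,b) in P.items(): X,e=tri(t(*a),s(*b));print(k,X.round(4),round(e,4))
for z in(0.03,.05):print("key",z,plane(t(218,453),z).round(4),plane(t(160,503),z),plane(t(275,403),z))
print("rk_pm",plane(t(557,78),.066))
for n,z in((("wrist"),0),):
    print("floor corner",plane(ray(T,(105,335)),0.05),plane(ray(T,(445,295)),.05),plane(ray(T,(405,75)),.05))
E
```

```text
rk_pp [0.6335 0.1156 0.0616] 0.0002
rk_mp [0.5431 0.123  0.0647] 0.0004
rk_mm [ 0.522  -0.0993  0.065 ] 0.0005
st_pp [ 0.4585 -0.0573  0.0387] 0.0009
st_mp [ 0.3986 -0.0585  0.0385] 0.0016
st_mm [ 0.4059 -0.1774  0.0368] 0.0003
st_pm [ 0.4644 -0.1751  0.0375] 0.0001
full [0.5641 0.0261 0.1166] 0.0002
mid [ 0.5613 -0.0241  0.0922] 0.0007
third [ 0.5557 -0.0734  0.094 ] 0.0002
spare [ 0.4305 -0.0882  0.0948] 0.0007
spin [0.5793 0.0908 0.0909] 0.0003
keyfar [0.4619 0.0218 0.045 ] 0.0004
key 0.03 [0.4387 0.0488 0.03  ] [0.41475745 0.07546032 0.03      ] [0.46283132 0.02236142 0.03      ]
key 0.05 [0.4376 0.0471 0.05  ] [0.41422006 0.07322918 0.05      ] [0.46120247 0.02133583 0.05      ]
rk_pm [ 0.61298108 -0.10682463  0.066     ]
floor corner [0.26224948 0.37535653 0.05      ] [ 0.34386753 -0.23897294  0.05      ] [ 0.76002608 -0.16765418  0.05      ]
```

Triangulated heights agree with the text to within a few mm: block top 0.065, caps 0.093, knob 0.117. Sizes agree too. Rack yaw is about -5.2°, and the key is at (0.438,0.047) with its bar at -48°. Next I'll move closer and refine with the wrist camera.

```bash
python3 - <<'E'
from station import r
from h import *
D={}
for n,p,y in(("A",[.50,.03,.37],-5),("B",[.438,.047,.33],-48)):
    r.reach(p,[180,0,y]); r.wait(.15); D[n]=s=r.snapshot("wrist"); cv2.imwrite(f"pics/w{n}.png",s["frame"][:,:,::-1])
    q=r.sense();print(n,q["clock"],q["joints"].round(1),q["tcp_pos"].round(4),(-np.array(s["R"]).T@np.array(s["t"])).round(3))
pickle.dump(D,open("d1.pkl","wb"))
E
```

```text
A 2.7917 [ -0.5 -10.3  89.1  -0.  101.2  94.5] [0.5001 0.0295 0.37  ] [0.574 0.023 0.35 ]
B 3.7667 [  1.7 -20.  101.1   0.   98.8 139.6] [0.4384 0.0469 0.3303] [ 0.489 -0.007  0.31 ]
```

View pics/wA.png

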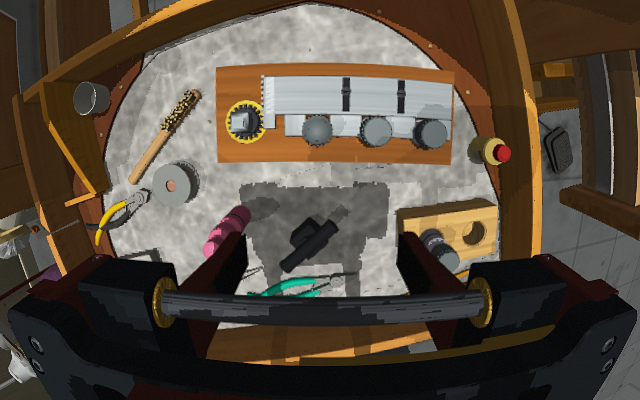

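View pics/wB.png

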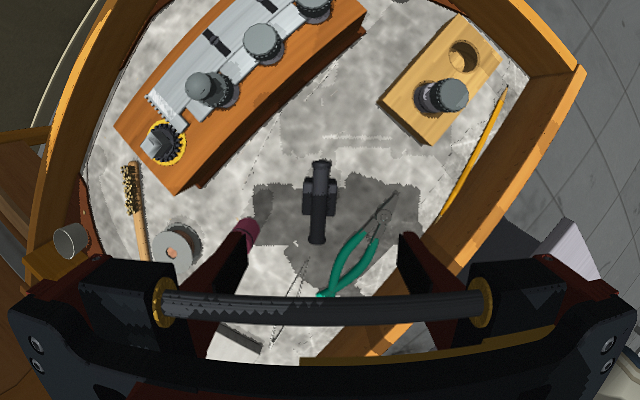

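Wrist A: spindle and yellow ring at (242,121), caps at (317,130), (376,131) and (431,132), free stand hole at (473,234), key at (310,247). Wrist B: key at (319,200), spindle at (165,143), free hole at (463,53). I'll mask the ring and crop the spindle and key.

```bash
python3 - <<'E'
from h import *
D=pickle.load(open("d1.pkl","rb"));D0=pickle.load(open("d0.pkl","rb"))
A,B=D["A"],D["B"]
def ring(s,x0,x1,y0,y1):
    h=cv2.cvtColor(s["frame"],cv2.COLOR_RGB2HSV)[y0:y1,x0:x1]
    m=cv2.inRange(h,(22,120,120),(35,255,255)); p=cv2.findNonZero(m).reshape(-1,2)+[x0,y0]
    e=cv2.fitEllipse(cv2.convexHull(p.astype(np.float32)));return e
ea,eb=ring(A,220,270,95,150),ring(B,140,195,115,170);print(ea,eb)
print("ring tri",tri(fray(A,ea[0]),fray(B,eb[0])),plane(fray(A,ea[0]),.066),plane(fray(B,eb[0]),.066))
for n,a,b in(("hole",(473,234),(463,53)),("full knob",(317,126),(203,84)),("decoy",(209,240),None)):
    if b: print(n,tri(fray(A,a),fray(B,b)))
print("decoy",tri(ray(D0["top"],(241.5,219)),ray(D0["scene"],(205+62,150+75.)))) 
def c(s,x,y,w,k):
    f=cv2.resize(s["frame"][y:y+w,x:x+w,::-1],(300,300),interpolation=cv2.INTER_CUBIC)
    for i in range(0,w,10): cv2.putText(f,str(x+i),(int(i*300/w),10),0,.33,(255,0,255));cv2.putText(f,str(y+i),(0,int(i*300/w)+4),0,.33,(255,0,255))
    return f
cv2.imwrite("pics/comp.png",np.vstack([np.hstack([c(A,217,95,50,6),c(B,140,115,50,6)]),np.hstack([c(A,270,205,80,0),c(B,270,150,100,0)])]))
E
```

```text
((246.1627197265625, 121.40620422363281), (41.394710540771484, 43.33856964111328), 17.471118927001953) ((165.50804138183594, 141.76025390625), (39.223873138427734, 45.62154769897461), 176.2595977783203)
ring tri (array([0.57904082, 0.09307216, 0.06538878]), np.float64(7.655127799900536e-05)) [0.57899956 0.09299389 0.066     ] [0.57884083 0.0927474  0.066     ]
hole (array([ 0.43977457, -0.13693675,  0.05226644]), np.float64(0.001368771548423683))
full knob (array([0.5683865 , 0.0276728 , 0.10134765]), np.float64(1.94854190877777e-05))
decoy (array([0.47160461, 0.12636159, 0.1085354 ]), np.float64(0.0009372810591159911))
```

View pics/comp.png

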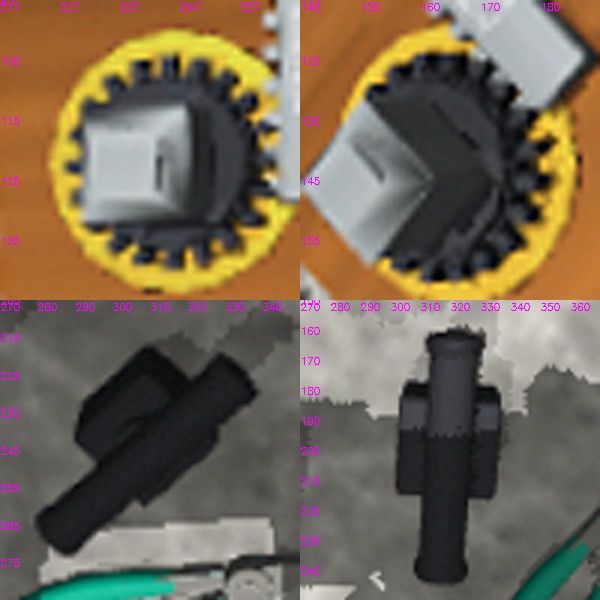

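```bash
python3 - <<'E'
from h import *
D=pickle.load(open("d1.pkl","rb"));A,B=D["A"],D["B"]
a=lambda x,y:fray(A,(270+x/3.75-.4,205+(y-300)/3.75-.4)); b=lambda x,y:fray(B,(270+(x-300)/3-.3,150+(y-300)/3-.3))
for n,p,q in(("A",a(240,372),a(52,537)),("B",b(456,352),b(442,578))):
    P,Q=plane(p,.05),plane(q,.05);d=P-Q;print(n,P,Q,((P+Q)/2).round(4),np.linalg.norm(d),np.degrees(np.arctan2(d[1],d[0])))
X=tri(a(240,372),b(456,352));Y=tri(a(52,537),b(442,578));print(X,Y)
for z in(.049,.0):print(plane(b(448,440),z))
yaw=np.radians(-5.2)
for s,x0,y0,ox in((A,217,95,0),(B,140,115,300)):
  for cx,cy in((.579,.093),(.578,.0915)):
    for h,z in((.0045,.098),(.008,.092),(0.008,.075)):
        print(cx,z,[tuple(((fproj(s,np.array([cx+h*(np.cos(yaw)*i-np.sin(yaw)*j),cy+h*(np.sin(yaw)*i+np.cos(yaw)*j),z]))-[x0,y0]+.4)*6+[ox,0]).astype(int).tolist()) for i,j in((1,1),(1,-1),(-1,-1),(-1,1))])
E
```

```text
A [0.46724797 0.02062867 0.05      ] [0.42096008 0.07887684 0.05      ] [0.4441 0.0498 0.05  ] 0.0744003846609058 -51.526999020436705
B [0.46118537 0.02337024 0.05      ] [0.41822091 0.07738372 0.05      ] [0.4397 0.0504 0.05  ] 0.06901738861402414 -51.49986986895571
(array([0.46084404, 0.02275438, 0.03565075]), np.float64(0.002557909191337403)) (array([0.41521481, 0.08098181, 0.03882651]), np.float64(3.910708416749229e-05))
[0.44551794 0.04422136 0.049     ]
[0.43740998 0.05387574 0.        ]
0.579 0.098 [(90, 133), (153, 130), (154, 195), (92, 198)]
0.579 0.092 [(78, 110), (187, 104), (189, 218), (81, 222)]
0.579 0.075 [(110, 111), (213, 106), (215, 212), (113, 216)]
0.578 0.098 [(101, 139), (164, 136), (165, 201), (103, 204)]
0.578 0.092 [(89, 115), (198, 110), (200, 223), (92, 227)]
0.578 0.075 [(121, 116), (224, 111), (226, 218), (123, 221)]
0.579 0.098 [(300, 188), (338, 137), (380, 185), (342, 236)]
0.579 0.092 [(294, 184), (360, 95), (435, 179), (367, 267)]
0.579 0.075 [(357, 171), (422, 88), (493, 167), (427, 250)]
0.578 0.098 [(311, 183), (349, 132), (391, 181), (353, 232)]
0.578 0.092 [(304, 180), (371, 91), (446, 175), (377, 263)]
0.578 0.075 [(367, 167), (432, 84), (504, 163), (437, 246)]
```

The spindle model at (0.579,0.093), -5.2° projects well onto the seen square. The key centre is still uncertain by about 3 mm along its bar, so I'll shoot it from straight above, and the spindle too.

```bash
cat >> h.py <<'E'
def over(r,x,y,yaw,z):
    a=np.radians(yaw);r.reach([x-.0745*np.cos(a),y-.0745*np.sin(a),z],[180,0,yaw]);r.wait(.2);return r.snapshot("wrist")
E
python3 - <<'E'
from station import r
from h import *
D={}
D["sp"]=s1=over(r,.579,.093,-5,.33)
D["key"]=s2=over(r,.44,.049,-50,.33)
pickle.dump(D,open("d2.pkl","wb"))
print(r.sense()["clock"],r.sense()["joints"].round(1))
e=fproj(s2,np.array([.44,.049,.05]));print(e)
g=cv2.cvtColor(s2["frame"],cv2.COLOR_RGB2GRAY);x,y=e.astype(int)
w=70;c=g[max(0,y-w):y+w,x-w:x+w];print(np.percentile(c,[1,5,10,15,20,30,50]))
m=(c<48).astype(np.uint8);n,l,st,cen=cv2.connectedComponentsWithStats(m)
for i in range(1,n):
    if st[i,4]>300:
        p=np.argwhere(l==i)[:,::-1]+[x-w,max(0,y-w)]
        W=np.array([plane(fray(s2,q),.045)[:2] for q in p],np.float32)
        print(st[i],W.mean(0),cv2.minAreaRect(W))
p1=fproj(s1,np.array([.579,.093,.095]));print(p1)
x1,y1=p1.astype(int)
f=lambda s,x,y,w:cv2.resize(s["frame"][max(0,y-w):y+w,x-w:x+w,::-1],(400,400),interpolation=cv2.INTER_CUBIC)
cv2.imwrite("pics/comp2.png",np.hstack([f(s1,x1,y1,40),f(s2,x,y,60)]))
E
```

```text
5.75 [ 10.3 -25.7 105.4  -0.  100.3 150.3]
[323.28136257 117.87346819]
[ 34.  49.  65.  91. 131. 148. 163.]
[ 64  28  16  89 358] [0.43562493 0.04787093] ((0.43581780791282654, 0.047409042716026306), (0.010810041800141335, 0.07617954164743423), 33.53797912597656)
[321.53454278 117.87388422]
```

View pics/comp2.png

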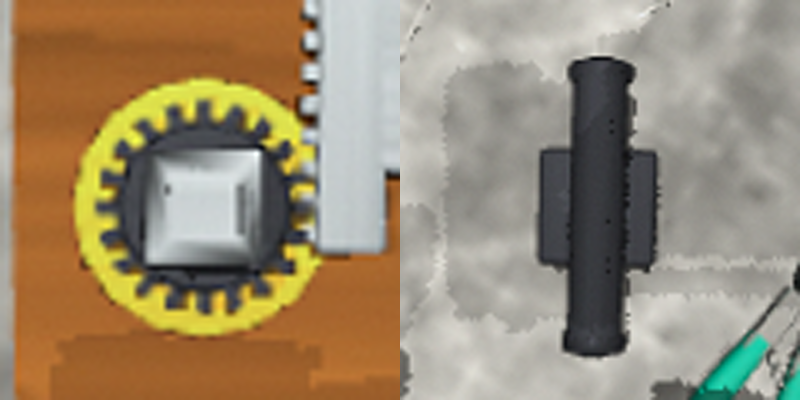

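Left: spindle square centred at crop (204,208), with the ring concentric. Right: key bar from (600,60) to (597,355), socket centred at (598,208). Now I'll compute the poses and grasp the key.

```bash
python3 - <<'E'
from station import r
from h import *
D=pickle.load(open("d2.pkl","rb"));s1,s2=D["sp"],D["key"]
k=lambda x,y:plane(fray(s2,(263+x/3.333-.4,57+y/3.333-.4)),.045)
P,Q=k(200,60),k(196,355);kc=k(198,207.5);d=P-Q;ang=np.degrees(np.arctan2(d[1],d[0]));print(kc,np.linalg.norm(d),ang)
q=lambda x,y,z:plane(fray(s1,(281+x/5-.4,77+y/5-.4)),z)
print("spin",q(204,208,.094),q(146,150,.092),q(263,150,.092),q(263,267,.092),q(146,267,.092))
x,y=kc[:2]
r.reach([x,y,.28],[180,0,ang]);r.servo_line([x,y,.037+.182],speed=.12)
r.grab(20);a=r.sense();print(a["opening"],a["tcp_pos"],a["gripper_force"],a["contact_force"],a["clock"])
r.servo_line([x,y,.30],speed=.2)
r.reach([.50,.06,.34],[180,0,-5.2]);r.wait(.15);s=r.snapshot("wrist");t=r.snapshot("scene")
print(r.sense()["tcp_pos"],r.sense()["opening"],r.sense()["clock"])
pickle.dump((s,t),open("d3.pkl","wb"))
cv2.imwrite("pics/held.png",np.vstack([s["frame"][150:400,:,::-1],t["frame"][50:300,:,::-1]]))
E
```

```text
[0.4402658  0.05031228 0.045     ] 0.07614499543624911 -50.751671689845466
spin [0.57878301 0.09311332 0.094     ] [0.58767309 0.10039983 0.092     ] [0.58622349 0.08423116 0.092     ] [0.56979232 0.0856456  0.092     ] [0.57125135 0.10192615 0.092     ]
0.013767818886609136 [0.44022651 0.05027562 0.21890196] 19.967204332351685 [-0.5966114  -0.92167876  0.25121161] 7.9833
[0.49967702 0.05994507 0.3396419 ] 0.013731737046707868 9.5583
```

View pics/held.png

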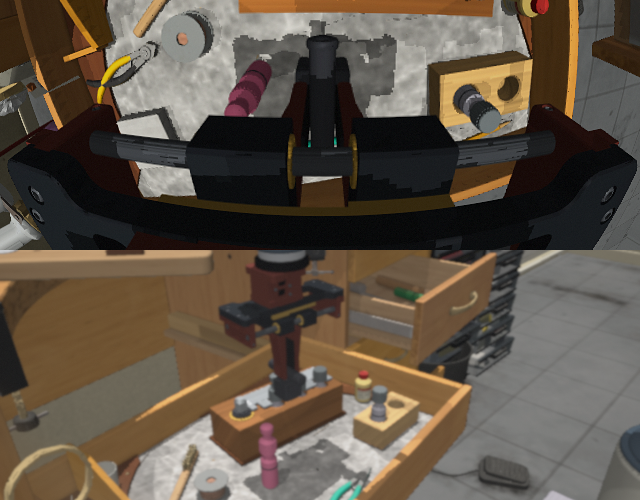

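The key is held square, with its bar end at about (322,190) in the wrist picture. I'll check the end against its projection, then insert with force monitoring.

```bash
python3 - <<'E'
from station import r
from h import *
s,t=pickle.load(open("d3.pkl","rb"))
q=r.sense();T=q["tcp_pos"];a=np.radians(-5.2);u=np.array([np.cos(a),np.sin(a),0])
for h in(.05,.034): print(fproj(s,T+u*.039+[0,0,h-.219]))
g=cv2.cvtColor(s["frame"],cv2.COLOR_RGB2GRAY);print(g[175:215:2,318:327].mean(1).round())
x,y=.5789,.0930
r.reach([x,y,.335],[180,0,-5.2])
for z in np.arange(.322,.2935,-.004):
    r.servo_line([x,y,max(z,.294)],speed=.04);q=r.sense();print(q["tcp_pos"].round(4),q["contact_force"].round(1),q["torque"].round(2))
    if np.linalg.norm(q["contact_force"])>25:break
print(q["clock"],q["opening"])
E
```

```text
[322.54049572 190.32378364]
[322.46320508 183.45309346]
[82. 94. 95. 96. 99. 14. 23. 28. 23. 53. 58. 52. 47. 48. 48. 49. 48. 49.
 49. 48.]
[0.5785 0.0928 0.3218] [ 0.   0.5 -1.8] [0.05 0.01 0.01]
[0.5788 0.093  0.3177] [ 0.5 -0.1 -2.2] [0.01 0.02 0.  ]
[0.5789 0.093  0.3136] [ 0.4  0.4 -1.8] [ 0.02 -0.02 -0.04]
[0.5788 0.093  0.3095] [-0.3  0.2 -1.3] [ 0.02 -0.02  0.01]
[0.5788 0.093  0.3055] [ 0.7 -1.  -1.5] [-0.   -0.03  0.02]
[0.5789 0.093  0.3016] [-0.   0.9 -2.1] [ 0.03 -0.01 -0.04]
[0.5789 0.093  0.2976] [-0.7 -0.4 -1.6] [-0.01 -0.02 -0.02]
[0.5789 0.093  0.294 ] [-0.6 -0.1 -2.2] [-0.01  0.03 -0.02]
12.2167 0.01386339131014681
```

Fully fitted with no side load. Now I'll turn it open.

```bash
python3 - <<'E'
from station import r
from h import *
x,y=.5789,.0930
for d in(10,25,45,65,80,85,88,91,93):
    r.reach([x,y,.294],[180,0,-5.2+d]);q=r.sense();print(d,q["orientation"][2].round(1),q["contact_force"].round(1),q["torque"].round(2))
    if abs(q["torque"][2])>1.2:break
s=r.snapshot("top");print(q["clock"])
cv2.imwrite("pics/open.png",s["frame"][:,:,::-1]);pickle.dump(s,open("d4.pkl","wb"))
E
```

```text
10 4.6 [-2.  -0.5 -0.9] [0.08 0.41 0.  ]
25 19.5 [-2.6  0.3 -0.5] [ 0.14  0.6  -0.04]
45 39.4 [-3.9  1.2 -1. ] [0.2  0.84 0.01]
65 59.5 [-5.6  0.2  0. ] [0.18 0.97 0.  ]
80 74.5 [-5.3  1.7 -0.5] [0.19 0.96 0.03]
85 79.5 [-4.6  1.2 -0.2] [ 0.17  1.07 -0.02]
88 82.5 [-4.9  1.4  0.6] [ 0.18  1.02 -0.06]
91 85.5 [-6.   1.9  0.4] [ 0.23  1.15 -0.07]
93 87.5 [-6.6  0.9 -0.4] [ 0.21  1.08 -0.2 ]
15.075
```

```bash
python3 - <<'E'
from station import r
from h import *
x,y=.5789,.0930
for d in(95,97):
    r.reach([x,y,.294],[180,0,-5.2+d]);q=r.sense();print(d,q["orientation"][2].round(1),q["contact_force"].round(1),q["torque"].round(2))
    if abs(q["torque"][2])>1.:break
r.let_go();q=r.sense();print(q["contact_force"].round(1),q["torque"].round(2))
r.servo_line([x,y,.36],speed=.2)
D={}
# camera over well2, then over stand
a=np.radians(-5.15);w2=np.array([.5789,.0930])+np.array([[np.cos(a),-np.sin(a)],[np.sin(a),np.cos(a)]])@[-.008,-.066];print(w2)
D["w"]=over(r,*w2,84.85,.35);
D["st"]=over(r,.432,-.118,84.85,.35)
print(r.sense()["clock"])
pickle.dump(D,open("d5.pkl","wb"))
s=D["w"];f=s["frame"];cv2.imwrite("pics/w5.png",np.hstack([f[60:400,130:530,::-1],D["st"]["frame"][20:360,120:520,::-1]]))
print([fproj(s,np.r_[w2,z]) for z in(.072,.121)])
E
```

```text
95 89.5 [-5.8  1.1 -0.9] [ 0.08  0.99 -0.5 ]
97 91.5 [-6.   2.4 -0.7] [ 0.2   0.94 -0.48]
[ 0.1  0.3 -0.6] [ 0.02 -0.08  0.01]
[0.56500791 0.02798454]
19.2333
[array([320.9657459, 119.1492168]), array([320.63209155, 119.32066486])]
```

View pics/w5.png

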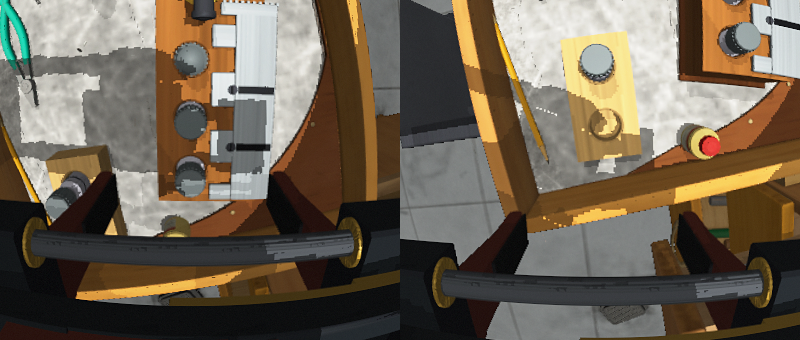

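The picture shows the comb drawn right back past the block's edge, with the tubes free. The knob is at full-frame (322,117), the spare cap at (317,82) and the free hole at about (325,143). Next I'll refine those with masks and Hough circles.

```bash
python3 - <<'E'
from h import *
D=pickle.load(open("d5.pkl","rb"));w,s=D["w"],D["st"]
def H(im,x,y,r0,r1,p2=12):
    g=cv2.cvtColor(im["frame"],cv2.COLOR_RGB2GRAY)[y-35:y+35,x-35:x+35];k=4
    g=cv2.GaussianBlur(cv2.resize(g,None,fx=k,fy=k,interpolation=cv2.INTER_CUBIC),(7,7),0)
    c=cv2.HoughCircles(g,cv2.HOUGH_GRADIENT,1,20,param1=100,param2=p2,minRadius=r0*k,maxRadius=r1*k)
    return [] if c is None else [(a/k+x-35,b/k+y-35,c_/k) for a,b,c_ in c[0][:3]]
for n,im,x,y,r0,r1,z in(("knob",w,322,117,8,14,.121),("full cap",w,322,119,12,20,.094),("mid",w,321,179,11,20,.096),("spare",s,317,82,12,22,.096),("hole",s,325,143,12,20,.04)):
    for c in H(im,x,y,r0,r1): print(n,np.round(c,1),plane(fray(im,c[:2]),z).round(4))
h=cv2.cvtColor(s["frame"],cv2.COLOR_RGB2HSV);m=cv2.inRange(h,(15,60,150),(32,255,255));m[:45]=0;m[185:]=0;m[:,:270]=0;m[:,:0]=0;m[:,372:]=0
c=max(cv2.findContours(m,0,2)[0],key=cv2.contourArea);p=cv2.convexHull(c).reshape(-1,2)
W=np.array([plane(fray(s,q),.04)[:2] for q in p],np.float32);print("stand",cv2.minAreaRect(W))
E
```

```text
knob [325.4 115.4  13. ] [0.5684 0.0304 0.121 ]
knob [329.9 119.1   9.8] [0.5711 0.0276 0.121 ]
full cap [321.1 119.4  18.6] [0.5652 0.0278 0.094 ]
full cap [325.1 116.1  14. ] [0.5684 0.03   0.094 ]
full cap [326.4 121.6  13.4] [0.569  0.0258 0.094 ]
mid [320.9 178.1  14. ] [ 0.5611 -0.0168  0.096 ]
mid [342.6 207.4  16.7] [ 0.5761 -0.0416  0.096 ]
mid [322.9 155.9  11.8] [5.641e-01 2.000e-04 9.600e-02]
spare [316.6  80.6  17.1] [ 0.4322 -0.089   0.096 ]
spare [318.4  85.4  20.4] [ 0.4331 -0.0928  0.096 ]
spare [322.1  81.4  20.8] [ 0.4362 -0.09    0.096 ]
hole [325.6 145.4  15.8] [ 0.4347 -0.1434  0.04  ]
hole [321.9 140.9  14. ] [ 0.4316 -0.1389  0.04  ]
hole [326.9 140.4  13.1] [ 0.4363 -0.1388  0.04  ]
stand ((0.4331429600715637, -0.11574261635541916), (0.06237684190273285, 0.11832772195339203), 2.719390869140625)
```

Stand fit is 62.4×118.3 mm, centre (.4331,-.1157), yaw 2.7°. Its computed holes agree with the Hough circles, and the full tube is at (.565,.028). Next: move the full tube to the free hole.

```bash
cat >> h.py <<'E'
W2=np.array([.5652,.0279]);H1=np.array([.4318,-.0877]);H0=np.array([.4344,-.1437])
def down(r,p,z0,z1,step=.006,fmax=12,speed=.06):
    for z in np.r_[np.arange(z0,z1,-step),z1]:
        r.servo_line([*p,z],speed=speed);q=r.sense();f=q["contact_force"]
        if np.linalg.norm(f-F0)>fmax: print("contact",q["tcp_pos"].round(4),f.round(1));return False
    return True
F0=np.zeros(3)
E
python3 - <<'E'
from station import r
import h; from h import *
r.reach([*W2,.32],[180,0,84.85]);r.servo_line([*W2,.260],speed=.12)
r.grab(25);q=r.sense();print(q["opening"],q["contact_force"].round(1))
r.servo_line([*W2,.29],speed=.08);q=r.sense();print(q["contact_force"].round(1))
r.servo_line([*W2,.385],speed=.25)
r.reach([*H0,.385],[180,0,92.7]);q=r.sense();print(q["opening"],q["contact_force"].round(1),q["tcp_pos"].round(4));h.F0=q["contact_force"]
r.servo_line([*H0,.298],speed=.2)
print(down(r,H0,.295,.261,.0085));q=r.sense();print(q["tcp_pos"].round(4),q["contact_force"].round(1),q["clock"])
E
```

```text
0.02445058913690875 [-0.6  0.5 -0.2]
[-0.4  0.4  0.2]
0.024460506760935294 [0.1 1.4 0.2] [ 0.4347 -0.1434  0.3839]
True
[ 0.4343 -0.1437  0.2606] [-0.2 -0.1 -0.8] 25.8333
```

```bash
python3 - <<'E'
from station import r
import h; from h import *
r.let_go();r.servo_line([*H0,.33],speed=.25)
r.reach([*H1,.32],[180,0,92.7]);r.servo_line([*H1,.260],speed=.12)
r.grab(25);q=r.sense();print(q["opening"],q["contact_force"].round(1))
r.servo_line([*H1,.385],speed=.22)
r.reach([*W2,.385],[180,0,84.85]);r.servo_line([*W2,.345],speed=.15);r.wait(.1);q=r.sense();h.F0=q["contact_force"];print(q["opening"],h.F0.round(1),q["tcp_pos"].round(4))
s=r.snapshot("scene");t=r.snapshot("top");pickle.dump((s,t),open("d6.pkl","wb"))
print(down(r,W2,.336,.262,.0075,10));q=r.sense();print(q["tcp_pos"].round(4),q["contact_force"].round(1),q["clock"])
E
```

```text
0.02346550257606777 [ 0.2 -0.1 -0.2]
0.02349189711546576 [ 0.2  0.4 -0.8] [0.565  0.0273 0.3467]
True
[0.5652 0.0279 0.2615] [-1.4 -0.1 -1.7] 34.4333
```

```bash
python3 - <<'E'
from station import r
import h; from h import *
print(down(r,W2,.2605,.2595,.001,15));q=r.sense();print(q["tcp_pos"].round(4),q["contact_force"].round(1))
r.let_go();r.servo_line([*W2,.34],speed=.25)
D={}
D["a"]=over(r,*W2,84.85,.35)
D["st"]=over(r,.432,-.118,84.85,.35)
a=np.radians(82);D["k"]=over(r,.5789,.0930,85,.35)
print(r.sense()["clock"]);pickle.dump(D,open("d7.pkl","wb"))
def rad(im,x,y,z,rr): # tops: lowsat bright blob centroid near predicted
    e=fproj(im,np.array([x,y,z])).astype(int);g=im["frame"][e[1]-22:e[1]+22,e[0]-22:e[0]+22].astype(int)
    return e,g[22,22],np.abs(g.max(2)-g.min(2))[12:32,12:32].mean()
print(rad(D["a"],*W2,.096,0),rad(D["st"],*H0,.121,0),rad(D["st"],*H1,.04,0))
k=D["k"];e=fproj(k,np.array([.5789,.093,.12])).astype(int)
g=cv2.cvtColor(k["frame"],cv2.COLOR_RGB2GRAY)[max(0,e[1]-60):e[1]+60,e[0]-60:e[0]+60]
m=(g<60).astype(np.uint8);n,l,st,c=cv2.connectedComponentsWithStats(m);i=1+st[1:,4].argmax()
p=np.argwhere(l==i)[:,::-1]+[e[0]-60,max(0,e[1]-60)]
W=np.array([plane(fray(k,q),.121)[:2] for q in p],np.float32);print(st[i],W.mean(0),cv2.minAreaRect(W))
# bar: erode width using extreme pca
u,sv,v=np.linalg.svd(W-W.mean(0),full_matrices=False);print(np.degrees(np.arctan2(v[0,1],v[0,0])))
E
```

```text
True
[0.5652 0.0279 0.2599] [-3.9 -0.1  4.6]
39.7083
(array([321, 118]), array([161, 171, 170]), np.float64(9.845)) (array([326, 156]), array([84, 90, 89]), np.float64(7.09)) (array([317,  86]), array([247, 227, 141]), np.float64(105.01))
[  38    4   44  116 1488] [0.5758979  0.08904973] ((0.5780021548271179, 0.09208410978317261), (0.07879370450973511, 0.028671003878116608), 86.53717041015625)
-95.37289
```

The spare is seated (upward reaction on the last mm), the full tube is in the stand, and the key is still on the spindle at 86.5°. Now I'll close the comb.

```bash
python3 - <<'E'
from station import r
from h import *
x,y=.5787,.0928
r.reach([x,y,.345],[180,0,86]);r.servo_line([x,y,.294],speed=.12)
r.grab(25);q=r.sense();print(q["opening"],q["contact_force"].round(1))
for a in(60,30,5,-5,-10,-13,-15,-17,-19):
    r.reach([x,y,.294],[180,0,a]);q=r.sense();print(a,q["orientation"][2].round(1),q["contact_force"].round(1),q["torque"].round(2))
    if a<0 and q["torque"][2]>.45:break
print(q["clock"])
E
```

```text
0.013815128022206127 [-2.1  0.2  0.6]
60 60.2 [-1.6  0.3  1.7] [-0.07  0.47 -0.04]
30 30.2 [-3.3 -0.2  1.9] [-0.12  0.7  -0.04]
5 5.3 [-5.3 -0.7  2.7] [-0.14  0.89 -0.03]
-5 -4.6 [-5.3 -0.9  2.8] [-0.08  0.92  0.02]
-10 -9.7 [-4.6 -1.   2.4] [-0.09  1.03 -0.03]
-13 -12.7 [-5.5 -1.2  1.7] [-0.17  1.12 -0.02]
-15 -14.7 [-6.1 -0.7  2.6] [-0.19  1.12  0.2 ]
-17 -16.7 [-4.4 -1.   1.9] [-0.13  1.14  0.41]
-19 -18.7 [-5.4 -0.3  2.1] [-0.19  0.98  0.48]
44.925
```

The stop is felt at the closed end. I'll take up half the play, lift the key off and set it down where it came from, then check the comb.

```bash
python3 - <<'E'
from station import r
import h; from h import *
x,y=.5787,.0928
r.reach([x,y,.294],[180,0,-12]);q=r.sense();print(q["torque"].round(2))
for z in(.298,.305,.313,.322):
    r.servo_line([x,y,z],speed=.05);q=r.sense();print(q["contact_force"].round(1))
    if abs(q["contact_force"][2])>25:break
r.servo_line([x,y,.36],speed=.2)
K=[.4403,.0503]
r.reach([*K,.29],[180,0,-45]);h.F0=r.sense()["contact_force"]
print(down(r,K,.24,.2195,.007,10));q=r.sense();print(q["tcp_pos"].round(4),q["opening"],q["contact_force"].round(1))
r.let_go();r.servo_line([*K,.30],speed=.2)
D={"k":over(r,.4403,.0503,-45,.33),"sp":over(r,.5788,.093,-5,.33),"w":over(r,*W2,84.85,.35)}
D["st"]=over(r,.432,-.118,84.85,.35)
D["top"]=r.snapshot("top")
print(r.sense()["clock"]);pickle.dump(D,open("d8.pkl","wb"))
E
python3 - <<'E'
from h import *
D=pickle.load(open("d8.pkl","rb"));D5=pickle.load(open("d5.pkl","rb"));D2=pickle.load(open("d2.pkl","rb"))
def steel(s,y):  # sample colours along rack x at rack y, z=.072
    a=np.radians(-5.15);R=np.array([[np.cos(a),-np.sin(a)],[np.sin(a),np.cos(a)]]);c=np.array([.5789,.093])-R@[-.008,.083]
    o=""
    for x in np.arange(-.046,.075,.003):
        u=fproj(s,np.r_[c+R@[x,y],.072]).round().astype(int);p=s["frame"][u[1],u[0]].astype(int);o+="S" if p.max()-p.min()<35 and p.min()>95 else("b" if p[0]-p[2]>35 else ".")
    return o
for y in(.035,.05,-.008,-.058): print(y,"before",steel(D2["sp"],y),"open",steel(D5["w"],y),"now",steel(D["sp"],y),steel(D["w"],y))
k=D["k"];e=fproj(k,np.array([.4403,.0503,.05])).astype(int)
g=cv2.cvtColor(k["frame"],cv2.COLOR_RGB2GRAY)[e[1]-60:e[1]+60,e[0]-60:e[0]+60]
n,l,st,c=cv2.connectedComponentsWithStats((g<60).astype(np.uint8));i=1+st[1:,4].argmax()
p=np.argwhere(l==i)[:,::-1]+[e[0]-60,e[1]-60];W=np.array([plane(fray(k,q),.045)[:2] for q in p],np.float32);print(cv2.minAreaRect(W))
E
```

```text
[-0.04  0.84  0.16]
[-2.6  0.5 -0.3]
[-2.6 -0.8 -0.4]
[ 0.3 -1.  -2.2]
[ 0.   0.  -2.4]
True
[0.4402 0.0503 0.2192] 0.013819196969610996 [ 0.2 -0.4 -0.7]
55.55
0.035 before SbbbbbbbSSSSSSSSSSSSSSSSSSSbbbbSSSSSSSSSS open SbbbbbbbbbbbbbbbSSSSSSSSSSSSSSSSSSSSSSSSS now SbbbbbbbbSSSSSSSSSSSSSSSSSSbbbbSSSSSSSSSS SbbbbbbbbSSSSSSSSSSSSSSSSSSbbbbSSSSSSSSSS
0.05 before SbbbbbbbbbbbbbbSSSSSSSSSSSSbbbbSSSSSSSSSS open Sbbbbbbbbbbbb..bbbbbbb.SSSSSSSSSSSSSSSSSS now SbbbbbbbbbbbbbbSSSSSSSSSSSSbbbbSSSSSSSSSS SbbbbbbbbbbbbbbSSSSSSSSSSSSbbbbSSSSSSSSSS
-0.008 before Sbbbbbbb....SSSS..........SbbbbSSSSSSSSSS open .bbbbbbbbbbbbbbbSSSSS..S..........SSSSSSS now Sbbbbbbb.SSSSSSS..........bbbbbSSSSSSSSSS bbbbbbbb.SSSSSSS..........SbbbbSSSSSSSSSS
-0.058 before Sbbbbbbb..SSSSSS..........SbbbSSSSS.bbbbb open SbbbbbbbbbbbbbbbSSSS..............SSSSS.b now bbbbbbbb.S.SSSSS..........SbbbbSSSS.bbbbb .bbbbbbb.SSSSSSS..........bbbbbSSSSSSSS.b
((0.44046658277511597, 0.05056468024849892), (0.029526446014642715, 0.07701393961906433), 44.63436508178711)
```

The comb looks closed and the key stands at (0.4405,0.0506). I'll compare the comb's position with the initial picture at finer resolution.

```bash
python3 - <<'E'
from h import *
D=pickle.load(open("d8.pkl","rb"));D5=pickle.load(open("d5.pkl","rb"));D2=pickle.load(open("d2.pkl","rb"))
a=np.radians(-5.15);R=np.array([[np.cos(a),-np.sin(a)],[np.sin(a),np.cos(a)]]);c=np.array([.5789,.093])-R@[-.008,.083]
def prof(s,x,y):
    u=fproj(s,np.r_[c+R@[x,y],.072]).astype(np.float32);return cv2.remap(s["frame"][:,:,2],u[:1].reshape(1,1),u[1:].reshape(1,1),1)[0,0]
xs=np.arange(-.03,.05,.00025)
def edges(s,y):
    v=cv2.GaussianBlur(np.array([[np.mean([prof(s,x,y+d) for d in(-.002,0,.002)]) for x in xs]],np.float32),(9,1),0)[0];g=np.gradient(v)
    return (xs[g.argmax()]*1000).round(2),(xs[(g*(xs>.02)).argmin()]*1000).round(2)
for y in(.035,.045,.053):
    print(y,"before",edges(D2["sp"],y),"now",edges(D["sp"],y),edges(D["w"],y))
def gray(s,x,y,z):
    e=fproj(s,np.array([x,y,z])).round().astype(int);return s["frame"][e[1],e[0]].tolist()
print(gray(D["w"],*W2,.096),gray(D["st"],*H0,.121),gray(D["st"],*H1,.04))
E
```

```text
0.035 before (np.float64(44.5), np.float64(32.25)) now (np.float64(44.5), np.float64(32.5)) (np.float64(-21.75), np.float64(32.25))
0.045 before (np.float64(44.5), np.float64(32.25)) now (np.float64(44.25), np.float64(32.5)) (np.float64(-21.75), np.float64(32.5))
0.053 before (np.float64(44.5), np.float64(32.5)) now (np.float64(-2.0), np.float64(32.5)) (np.float64(44.5), np.float64(32.5))
[164, 173, 172] [84, 92, 91] [247, 227, 141]
```

```bash
python3 -c "
from station import r
print(r.hand_in())"
```

```text
the job is handed in; nothing more can be done
None
```

The job is done and handed in at about 56 s of the 72 s allowed: the filled tube is in the stand's free hole, the spare is home in the well it left, the comb is closed again to within about 0.25 mm of where it started, and the key is standing on the tray floor.

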